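# Fit the return spring to a board holder's clamp spindle

## Task

The blue clamp arm of the circuit-board holder is held in the bench vice with its spindle upright. Pick up the copper-coloured return spring and thread it, bent tail first, over the rod end; wherever it snags, press only lightly and twist it a little until the tail finds its way down the dog-leg slot, never forcing it, and see it fully home on the washer. Let go, leaving the spring upright on the spindle and the knob, solder reel and tip-cleaner pot where they are.

Things in the scene. Friction and masses are not known exactly. Their poses are not given: they have to be found in the camera images.
- spring_mid (a point): Copper-coloured compression spring standing on the bench, 22 mm outside, 18 mm inside, 58 mm long, about 70 g. Point on its axis half-way up, 29 mm above its bottom; z up, x the way the bent tail at the bottom points. The coils up to 24 mm above the bottom give, at 1 N/mm, by up to 18 mm: leave them free and hold it above them, at any angle round; there it is stiff.
- spring_foot (a point): Centre of the underside of the bottom coil, on the spring's axis; axes as spring_mid. It rises as the spring is compressed. The tail lies in this coil: 2 mm wire bent straight inward along x, ending 3.5 mm from the axis. The tail is bent out of shape if the spring is pressed against spindle, washer or arm with more than 25 N.
- spindle_seat (a point): Centre of the top of the 26 mm aluminium washer round the spindle's foot, 118 mm above the bench, where the bottom coil must sit; z up along the spindle, x along the blue arm from the spindle into the vice. The vice's jaws begin 39 mm along x, their top 8 mm below this point; its screw sticks out to +y. All fixed while you work.
- spindle_tip (a point): Tip of the spindle, 64 mm above spindle_seat; axes as there. The spindle is a dark steel rod 6 mm thick, its last 8 mm tapered, with a 14 mm thick aluminium boss round its lowest 21 mm.
- boss_top (a point): Centre of the boss's top face, 21 mm above spindle_seat; axes as there. A slot 3.6 mm wide, as deep as the rod, opens here and runs straight down: the tail must enter it, within 0.1 to 0.3 rad. Elsewhere the tail snags on this face. The spindle was left turned so that the slot faces somewhere within 1.5 rad either side of x: not measured. It will not turn under light twisting.
- slot_step (a point): On the spindle's axis, 8 mm above spindle_seat, at the step in the slot; axes as there. The tail snags here. Under the overhang (5 mm high) it must be twisted clockwise, seen from above, by about 45 degrees; then the slot's lower leg, 4.4 mm wide, goes straight down to the washer.
- knob_mid (a point): Black ribbed clamp knob with a brass stub on top, standing on the bench, 25 mm across, 22 mm high; half-way up. To be left alone.
- reel_mid (a point): Reel of solder wire with black flanges, standing on end, 54 mm across, 46 mm high; half-way up. To be left alone.
- cleaner_mid (a point): Black pot filled with brass wool, 68 mm across, 34 mm high; half-way up. To be left alone.

How it is judged:
By the outcome, as a careful person would: the job done as asked, in the order asked, and still so for the second after the job is handed in, with the robot touching nothing.
It also fails if it takes over 67 s, if anything falls off the work surface, if the arm or the gripper's body presses on something with over 40 N, if the wrist force passes 120 N, or if a joint passes its speed limit or range.

## Robot

A 6-joint arm with a two-finger parallel gripper is mounted at the origin on the work surface. World frame = base frame: x ahead of the robot, y to its left, z up, the work surface at z = 0. Lengths are in m, angles in degrees, forces in N, time in s.
With the tool pointing down it reaches from about 0.4 to 0.825 m from the base axis. Payload 7 kg.
Tool frame: the origin (TCP) lies between the finger pads; the fingertips stand 19 mm ahead of it and the grasp point (between the pads) is the TCP (r.finger_overhang is the distance from the TCP to the fingertips, in m); z points along the fingers, y is the direction in which the jaws open and shut (so a half turn about z gives the same grasp; the last joint's range is limited). The gripper opens to 88 mm and grips with 3 to 60 N. Pads are 19 mm wide; open, the fingers measure 130 mm over their backs; the gripper's body (78 mm by 193 mm) begins 47 mm behind the grasp point.
Start: joints at [-54.196, 20.546, 0.682, 0, -70.136, -16.507], TCP at [0.223, -0.637, 0.246] pointing down, gripper open.
Joint ranges: [-176.03, 176.03], [-82.01, 121.73], [-58.28, 71.71], [-173.87, 95.51], [-174.79, -0.11], [-173.66, 173.66]. Speed limits (degrees/s): [136.94, 136.94, 172.46, 180, 180, 180].

## Interface

Orientations are given as [roll, pitch, yaw] about the fixed x, y, z axes, in that order (R = Rz(yaw) Ry(pitch) Rx(roll)).
In Python, from plant import r, optics gives the robot as it stands. The module is installed in compiled form; this text tells all that it offers.
- The arm moves only by the tool step_arm, never from a script. Its argument "increments" is a list of rows, each an object of numbers: "tx", "ty", "tz": the shift along the world's x, y, z in mm; "ax", "ay", "az": the turn, a rotation vector about the world's x, y, z in degrees; "claw": the gripper command: -1 is shut, 1 is fully open, values between are in proportion. In form: [{"tx": .., "ty": .., "tz": .., "ax": .., "ay": .., "az": .., "claw": ..}, ...]. A call has 1 to 12 rows; each row shifts and turns the commanded pose from where the row before left it; what a row does not reach is not made up. A row lasts 1/10 s, in which the tool goes at most 50 mm and 8.59 degrees, less where a joint would pass 70% of its speed; a pose out of reach is approached as far as the arm can. A call with a gripper value outside its range is refused whole. The fingers move at their own pace and stop on an object; "newtons" is the grip in N (left out, the last holds). Time passes only in rows, so rows that do not move let the fingers close. It gives the time, the measured TCP pose, the force and the opening at its end, in the units of the state.
- r.get_state(): the state, without advancing time (a new reading comes with each control period).
- optics.capture(name): name is "scene" or "side" or "wrist"; returns a dict with "image" (420x560x3 uint8, blue, green, red), "depth" (420x560 float32, m along the optical axis (not along the pixel's ray), 0 where there is no reading), "fx", "fy", "cx", "cy" (pixels), "R" (3x3) and "t" (3): a world point X has camera coordinates R X + t. Camera axes: x right, y down, z forward; pixel columns grow to the right and rows downward; lengths in m; the calibration is good to about 2 mm. A picture is of the moment at which its call begins.
- r.close_job(): hands the job in, once; it reports no verdict.
The state is a dict: "time_s": time; "joints": joint angles; "qd": joint speeds; "joint_torque": joint torques, N m; "tcp_pos": TCP position; "eef_rot": TCP orientation; "contact_force": force on the tool from outside, world axes, zero at the start; "moment": the same for the moment, N m; "gripper_width": finger opening in m.
Only numpy, scipy, OpenCV 4.12 (cv2) and the standard library are available. Lean on these libraries where they do the work, as an engineer would, in place of code of your own. Each camera call takes 0.05 s, during which the arm holds its last target. There are 200 camera calls.

## Working session

There is one attempt and no reset: what is moved stays moved. The work goes in short steps, Python scripts to look and compute and a tool call to move; the robot and the scene stay as the last step left them, time stands still between calls to the robot, and variables do not carry over. Pictures are saved under pics/ and viewed, about 8 in all and at most 12, crops included, and the job is handed in when it is done.

Besides the shell and the picture viewer there is one more tool, called after "Emit:" as name(argument=value, ...), one argument or row to a line, values as JSON. step_arm: Moves the arm, as the interface text tells. Its arguments: {"type":"object","properties":{"increments":{"type":"array","items":{"type":"object","properties":{"tx":{"type":"number"},"ty":{"type":"number"},"tz":{"type":"number"},"ax":{"type":"number"},"ay":{"type":"number"},"az":{"type":"number"},"claw":{"type":"number"}}}},"newtons":{"type":"number"}},"required":["increments"]}

```bash
mkdir -p pics; cat > h.py <<'E'
import numpy as np, cv2, pickle
from plant import r, optics
def cap(n,save=None):
    c=optics.capture(n)
    if save: cv2.imwrite('pics/'+save,c['image']); pickle.dump(c,open('pics/'+save+'.pkl','wb'))
    return c
def cloud(c):
    d=c['depth'];v,u=np.indices(d.shape)
    P=np.stack([(u-c['cx'])/c['fx']*d,(v-c['cy'])/c['fy']*d,d],-1)
    return (P-c['t'])@c['R']
def ray(c,u,v):
    d=np.array([(u-c['cx'])/c['fx'],(v-c['cy'])/c['fy'],1])@c['R']
    o=-c['R'].T@c['t']; return o,d
def onplane(c,u,v,z):
    o,d=ray(c,u,v); return o+d*(z-o[2])/d[2]
def proj(c,X):
    p=c['R']@np.array(X)+c['t']; return c['fx']*p[0]/p[2]+c['cx'],c['fy']*p[1]/p[2]+c['cy']
E
python3 - <<'E'
from h import *
ims=[]
for n in ['scene','side','wrist']:
    c=cap(n,n+'0.png'); print(n,-c['R'].T@c['t'],c['R'][2],c['fx'])
    ims.append(c['image'])
cv2.imwrite('pics/both0.png',cv2.resize(np.vstack(ims[:2]),(800,1200))[:, :])
print(r.get_state())
E
```

```text
scene [ 1.05832532 -0.50487106  0.91597113] [-0.45982176  0.44089371 -0.77082857] 532.1205029867218
side [ 0.50090415 -0.6794456   0.64125238] [ 0.12439729  0.78152674 -0.61134382] 480.2564297806812
wrist [ 0.16029665 -0.65829009  0.38339444] [ 0.23565413  0.08418605 -0.96818378] 368.27212683825076
{'time_s': 0.15, 'joints': array([-5.41943347e+01,  2.05816952e+01,  6.46062703e-01, -1.45536903e-02,
       -7.01352567e+01, -1.65054974e+01]), 'qd': array([ 0.09300746, -0.16943281,  0.0733064 ,  0.02461357,  0.0735373 ,
       -0.03602524]), 'joint_torque': array([-9.07648682e-04, -5.83273888e+01,  2.93294638e+01,  7.00124994e+00,
        8.81026033e-03, -1.04099649e-04]), 'tcp_pos': array([ 0.22294834, -0.63675649,  0.24484347]), 'eef_rot': array([ 1.79928144e+02, -7.02250660e-03, -1.60704782e+02]), 'contact_force': array([ 0.08133509, -0.11334321, -0.27089364]), 'moment': array([-0.02749378, -0.00722796,  0.0323456 ]), 'gripper_width': 0.08804886325597856}
```

View pics/scene0.png

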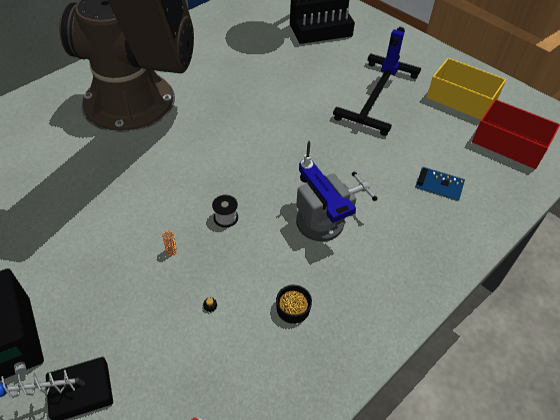

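View pics/side0.png

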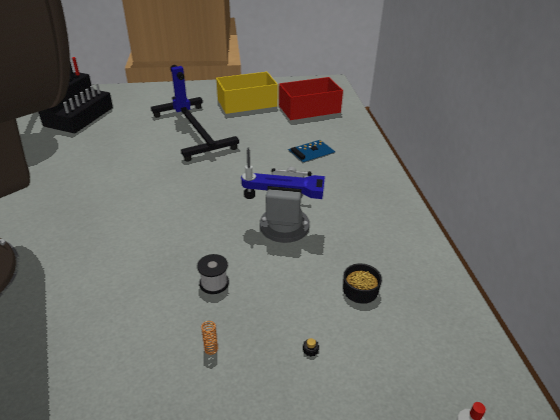

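The scene view shows the spring at (170,243), reel (224,211), knob (209,303), pot (293,303) and spindle tip (308,143). In the side view the spring is at (209,338) and the spindle tip at (248,150), with the blue arm running right into the vice.

```bash
python3 - <<'E'
from h import *
tiles=[]
for n,(b,s) in {'scene':((280,130,370,240),(150,220,190,265)),'side':((230,140,340,210),(190,310,230,365))}.items():
    c=pickle.load(open(f'pics/{n}0.png.pkl','rb'));im=c['image'];P=cloud(c)
    hsv=cv2.cvtColor(im,cv2.COLOR_BGR2HSV)
    m=np.zeros(im.shape[:2],bool);m[s[1]:s[3],s[0]:s[2]]=1
    m&=(hsv[...,0]<20)&(hsv[...,1]>90)&(hsv[...,2]>60)
    v,u=np.nonzero(m);q=P[m];print(n,'spring',u.min(),u.max(),v.min(),v.max(),np.median(q,0).round(4),q.min(0).round(3),q.max(0).round(3))
    mb=(hsv[...,0]>105)&(hsv[...,0]<130)&(hsv[...,1]>150)
    k=np.zeros_like(mb);k[b[1]:b[3],b[0]:b[2]]=1;mb&=k
    q=P[mb];q=q[(q[:,2]>.06)&(q[:,2]<.2)];print('blue',len(q),q.min(0).round(3),q.max(0).round(3),np.median(q,0).round(3))
    w,vec=np.linalg.eigh(np.cov(q[:,:2].T));print('dir',vec[:,1])
    for bb in (b,s):
        t=im[bb[1]:bb[3],bb[0]:bb[2]];tiles.append(cv2.resize(t,(400,300),interpolation=cv2.INTER_NEAREST))
cv2.imwrite('pics/crops0.png',np.vstack([np.hstack(tiles[:2]),np.hstack(tiles[2:])]))
E
```

```text
scene spring 162 176 231 255 [ 0.4703 -0.2099  0.027 ] [ 0.423 -0.221 -0.006] [ 0.48  -0.186  0.059]
blue 1126 [0.544 0.027 0.072] [0.704 0.105 0.12 ] [0.647 0.068 0.115]
dir [-0.9666458   0.25611696]
side spring 201 217 321 354 [ 0.4678 -0.2149  0.0271] [ 0.456 -0.679 -0.003] [ 0.501 -0.156  0.641]
blue 1089 [0.543 0.026 0.097] [0.701 0.099 0.118] [0.632 0.068 0.114]
dir [-0.96159992  0.2744551 ]
```

View pics/crops0.png

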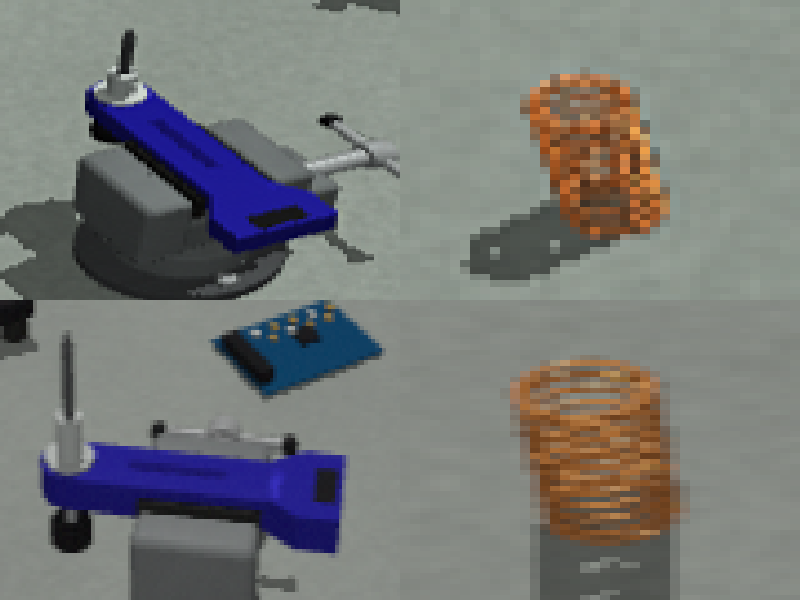

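Crops: spindle tip, boss and washer are clear in both views. The spring is upright, but its tail and the slot can't be made out, so I'll use the wrist camera for those.

```bash
python3 - <<'E'
from h import *
S=pickle.load(open('pics/scene0.png.pkl','rb'));D=pickle.load(open('pics/side0.png.pkl','rb'))
def tri(a,b):
    (o1,d1),(o2,d2)=ray(S,*a),ray(D,*b)
    s=np.linalg.lstsq(np.c_[d1,-d2],o2-o1,rcond=None)[0]
    p,q=o1+d1*s[0],o2+d2*s[1];return ((p+q)/2).round(4),np.linalg.norm(p-q).round(4)
for a,b,z in (((309,141.7),(248.4,147.9),.182),((307.9,156.8),(249.2,166.8),.139),((307.2,164),(249.2,176.6),.118)):
    print(tri(a,b),onplane(S,*a,z).round(4),onplane(D,*b,z).round(4))
# spring: silhouette mid-point vs z
for c in (S,D):
    b=(150,220,190,265) if c is S else (190,310,230,365)
    hsv=cv2.cvtColor(c['image'],cv2.COLOR_BGR2HSV);m=(hsv[...,0]<20)&(hsv[...,1]>90)
    k=np.zeros_like(m);k[b[1]:b[3],b[0]:b[2]]=1;m&=k
    v,u=np.nonzero(m);(x,y),wh,a=cv2.minAreaRect(np.c_[u,v].astype(np.float32));print((x,y),wh,a,onplane(c,x,y,.029).round(4))
W=pickle.load(open('pics/wrist0.png.pkl','rb'))
o=-W['R'].T@W['t'];print(o, W['R'])
E
```

```text
(array([0.5583, 0.0929, 0.1784]), np.float64(0.0005)) [0.5609 0.0897 0.182 ] [0.5577 0.0874 0.182 ]
(array([0.5589, 0.0933, 0.1362]), np.float64(0.0008)) [0.5611 0.0907 0.139 ] [0.5584 0.0895 0.139 ]
(array([0.5582, 0.0941, 0.1133]), np.float64(0.0001)) [0.5612 0.0906 0.118 ] [0.5577 0.0873 0.118 ]
(169.3235321044922, 242.7941436767578) (24.4960994720459, 10.914103507995605) 75.96376037597656 [ 0.4689 -0.2099  0.029 ]
(209.1561737060547, 337.4835510253906) (33.44679260253906, 14.23713207244873) 83.9909896850586 [ 0.4672 -0.2109  0.029 ]
[ 0.16029665 -0.65829009  0.38339444] [[-0.32987583  0.94402263  0.00179401]
 [ 0.91413843  0.31895767  0.25023377]
 [ 0.23565413  0.08418605 -0.96818378]]
```

Emit:
step_arm(
  increments=[
    {"tx": 14, "ty": 20, "claw": 1},
    {"tx": 28, "ty": 41},
    {"tx": 28, "ty": 41},
    {"tx": 28, "ty": 41},
    {"tx": 28, "ty": 41},
    {"tx": 28, "ty": 41},
    {"tx": 28, "ty": 41},
    {"tx": 28, "ty": 41},
    {"tx": 28, "ty": 41},
    {"tx": 28, "ty": 41},
    {"tx": 28, "ty": 41},
    {"tx": 14, "ty": 19},
  ],
)

```text
$.increments[0]: bad value
```

Emit:
step_arm(
  increments=[
    {"tz": -30},
    {"tz": -40},
    {"tz": -40},
    {"tz": -30},
    {"tz": -14},
    {},
  ],
)

```text
$.increments[0]: bad value
```

```bash
python3 - <<'E'
from h import *
c=cap('wrist','w1.png');s=r.get_state();print(s['time_s'],s['tcp_pos'],s['eef_rot'],s['joints'])
o=-c['R'].T@c['t'];print(o);print(proj(c,[.468,-.2105,.0]),proj(c,[.468,-.2105,.058]))
u,v=map(int,proj(c,[.468,-.2105,.03]))
print(u,v)
t=c['image'][max(v-50,0):v+50,max(u-50,0):u+50];print(max(u-50,0),max(v-50,0),t.shape)
cv2.imwrite('pics/w1c.png',np.hstack([cv2.resize(c['image'],(400,300)),cv2.resize(t,(400,300*t.shape[0]//t.shape[0]) ,interpolation=cv2.INTER_CUBIC)]))
E
```

```text
0.2 [ 0.222971   -0.63681133  0.24497908] [ 1.79940959e+02 -7.35764562e-03 -1.60703647e+02] [-5.41933490e+01  2.05753232e+01  6.52695661e-01 -1.03397643e-02
 -7.01360708e+01 -1.65067831e+01]
[ 0.16030642 -0.65832537  0.38351622]
(np.float64(523.9180509620656), np.float64(463.2161552335889)) (np.float64(556.3801074704952), np.float64(508.9262223393942))
539 485
489 435 (0, 71, 3)Traceback (most recent call last):
  File "<stdin>", line 7, in <module>
ZeroDivisionError: integer division or modulo by zero
```

Emit:
step_arm(
  increments=[
    {"tx": 14, "ty": 20, "tz": 0, "ax": 0, "ay": 0, "az": 0, "claw": 1},
    {"tx": 28, "ty": 41, "tz": 0, "ax": 0, "ay": 0, "az": 0, "claw": 1},
    {"tx": 28, "ty": 41, "tz": 0, "ax": 0, "ay": 0, "az": 0, "claw": 1},
    {"tx": 28, "ty": 41, "tz": 0, "ax": 0, "ay": 0, "az": 0, "claw": 1},
    {"tx": 28, "ty": 41, "tz": 0, "ax": 0, "ay": 0, "az": 0, "claw": 1},
    {"tx": 28, "ty": 41, "tz": 0, "ax": 0, "ay": 0, "az": 0, "claw": 1},
    {"tx": 28, "ty": 41, "tz": 0, "ax": 0, "ay": 0, "az": 0, "claw": 1},
    {"tx": 28, "ty": 41, "tz": 0, "ax": 0, "ay": 0, "az": 0, "claw": 1},
    {"tx": 28, "ty": 41, "tz": 0, "ax": 0, "ay": 0, "az": 0, "claw": 1},
    {"tx": 28, "ty": 41, "tz": 0, "ax": 0, "ay": 0, "az": 0, "claw": 1},
    {"tx": 28, "ty": 41, "tz": 0, "ax": 0, "ay": 0, "az": 0, "claw": 1},
    {"tx": 14, "ty": 19, "tz": 0, "ax": 0, "ay": 0, "az": 0, "claw": 1},
  ],
)

```text
time_s: 1.4
tcp_pos: [0.5327, -0.185, 0.2456]
eef_rot: [180.0, 0.0, -160.6]
contact_force: [-0.1, 0.1, 0.4]
gripper_width: 0.0879
```

Emit:
step_arm(
  increments=[
    {"tx": 0, "ty": -2, "tz": -30, "ax": 0, "ay": 0, "az": 0, "claw": 1},
    {"tx": 0, "ty": -2, "tz": -40, "ax": 0, "ay": 0, "az": 0, "claw": 1},
    {"tx": 0, "ty": 0, "tz": -40, "ax": 0, "ay": 0, "az": 0, "claw": 1},
    {"tx": 0, "ty": 0, "tz": -30, "ax": 0, "ay": 0, "az": 0, "claw": 1},
    {"tx": 0, "ty": 0, "tz": -16, "ax": 0, "ay": 0, "az": 0, "claw": 1},
    {"tx": 0, "ty": 0, "tz": 0, "ax": 0, "ay": 0, "az": 0, "claw": 1},
  ],
)

```text
time_s: 2.0
tcp_pos: [0.5292, -0.1919, 0.0869]
eef_rot: [179.9, -0.3, -160.7]
contact_force: [0.1, -0.5, -0.0]
gripper_width: 0.0877
```

```bash
python3 - <<'E'
from h import *
c=cap('wrist','w1.png');s=r.get_state();print(s['time_s'],s['tcp_pos'],s['eef_rot'],s['joints'])
o=-c['R'].T@c['t'];print(o);print(proj(c,[.468,-.2105,.0]),proj(c,[.468,-.2105,.058]))
u,v=map(int,proj(c,[.468,-.2105,.03]))
x0,y0=max(u-40,0),max(v-40,0)
t=c['image'][y0:y0+80,x0:x0+80];print(x0,y0,t.shape)
a=cv2.resize(c['image'],(320,240));b=cv2.resize(t,(480,480),interpolation=cv2.INTER_CUBIC)
cv2.imwrite('pics/w1c.png',np.hstack([np.vstack([a,a*0]),b]))
E
```

```text
2.05 [ 0.53038488 -0.19207384  0.08869661] [ 1.79954897e+02 -1.42089270e-01 -1.60696484e+02] [-2.65525609e-02  1.89993309e+01 -2.46343298e+01  6.16367603e-03
 -4.65153484e+01 -7.06742349e+01]
[ 0.46721237 -0.21333841  0.22590912]
(np.float64(281.79937290033405), np.float64(121.73236221526648)) (np.float64(283.19963575671926), np.float64(122.73421411854548))
242 82 (80, 80, 3)
```

View pics/w1c.png

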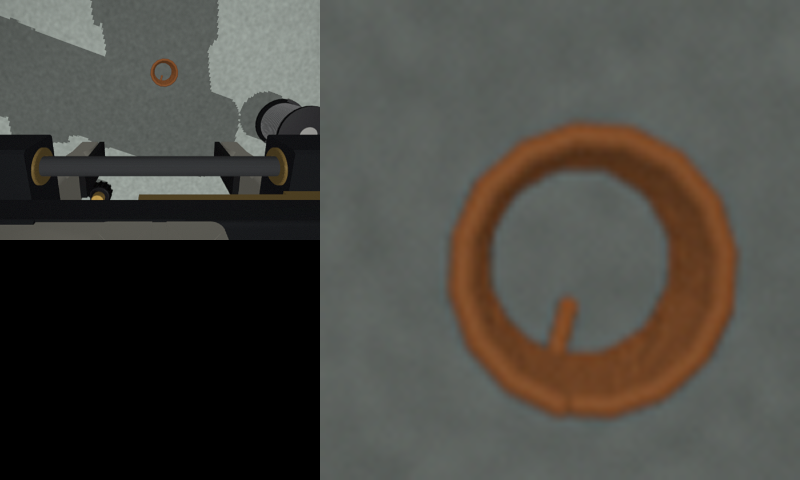

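The wrist view shows the spring ring centred near (287,127), with the tail clearly visible at about (282,137) pointing down in the image. The reel is at the lower right.

```bash
python3 - <<'E'
from h import *
c=pickle.load(open('pics/w1.png.pkl','rb'));im=c['image'];hsv=cv2.cvtColor(im,cv2.COLOR_BGR2HSV)
m=((hsv[...,1]>90)&(hsv[...,0]<20)).astype(np.uint8);m[:80]=0;m[165:]=0;m[:,:240]=0;m[:,325:]=0
cs,_=cv2.findContours(m,cv2.RETR_CCOMP,cv2.CHAIN_APPROX_NONE)
cs=sorted(cs,key=cv2.contourArea)[::-1]
(e,ax,_)=cv2.fitEllipse(cs[0]);top=onplane(c,*e,.057);print('top',e,ax,top)
inn=cs[1].reshape(-1,2).astype(float)
# circle fit w/o tail intrusions
def fit(p):
    A=np.c_[2*p,np.ones(len(p))];x=np.linalg.lstsq(A,(p**2).sum(1),rcond=None)[0];return x[:2],np.sqrt(x[2]+x[:2]@x[:2])
p=inn
for _ in range(6):
    q,R=fit(p);d=np.linalg.norm(inn-q,axis=1);p=inn[abs(d-R)<1.2]
bot=onplane(c,*q,.001);print('bot',q,R,R/368*c['t'][2] if 0 else R/368*.225,bot)
hole=cv2.fillPoly(np.zeros_like(m),[cs[1]],1)
v,u=np.indices(m.shape);rr=np.hypot(u-q[0],v-q[1])
t=(m>0)&(rr<R-2)
v,u=np.nonzero(t);print(np.c_[u,v,rr[t].round(1)].tolist())
P=np.array([onplane(c,a,b,.001) for a,b in zip(u,v)]);
mid=P.mean(0);vx=mid-bot;print('tail from centre deg',np.degrees(np.arctan2(vx[1],vx[0])), np.linalg.norm(vx[:2]))
w,V=np.linalg.eigh(np.cov(P[:,:2].T));print('tail dir',np.degrees(np.arctan2(V[1,1],V[0,1])))
# reel
for n in ('scene','side'):
    C=pickle.load(open(f'pics/{n}0.png.pkl','rb'));print(onplane(C,*((224.5,203) if n=='scene' else (212,266)),.046))
for n,pp in (('scene',(209.5,303)),('side',(311,347))):
    C=pickle.load(open(f'pics/{n}0.png.pkl','rb'));print('knob',onplane(C,*pp,.011))
E
```

```text
top (286.9507141113281, 126.61997985839844) (47.072818756103516, 48.27662658691406) [ 0.46904364 -0.20833946  0.057     ]
bot [284.72447613 124.87114126] 15.718718454894704 0.009610629490085077 [ 0.46913268 -0.20827045  0.001     ]
[[282.0, 132.0, 7.6], [283.0, 132.0, 7.3], [284.0, 132.0, 7.2], [282.0, 133.0, 8.6], [283.0, 133.0, 8.3], [284.0, 133.0, 8.2], [281.0, 134.0, 9.9], [282.0, 134.0, 9.5], [283.0, 134.0, 9.3], [284.0, 134.0, 9.2], [281.0, 135.0, 10.8], [282.0, 135.0, 10.5], [283.0, 135.0, 10.3], [281.0, 136.0, 11.7], [282.0, 136.0, 11.5], [283.0, 136.0, 11.3], [280.0, 137.0, 13.0], [281.0, 137.0, 12.7], [282.0, 137.0, 12.4], [283.0, 137.0, 12.3], [281.0, 138.0, 13.6], [282.0, 138.0, 13.4], [283.0, 138.0, 13.2]]
tail from centre deg 5.487857393386135 0.00609872727859374
tail dir -178.21674616808454
[ 0.47643841 -0.06761269  0.046     ]
[ 0.47673364 -0.07393625  0.046     ]
knob [ 0.62301734 -0.23262348  0.011     ]
knob [ 0.62245665 -0.23551882  0.011     ]
```

Emit:
step_arm(
  increments=[
    {"tx": 0, "ty": 0, "tz": 40, "ax": 0, "ay": 0, "az": 0, "claw": 1},
    {"tx": 0, "ty": 0, "tz": 45, "ax": 0, "ay": 0, "az": 0, "claw": 1},
    {"tx": 10, "ty": 30, "tz": 31, "ax": 0, "ay": 0, "az": 0, "claw": 1},
    {"tx": 14, "ty": 46, "tz": 5, "ax": 0, "ay": 0, "az": 0, "claw": 1},
    {"tx": 14, "ty": 46, "tz": 0, "ax": 0, "ay": 0, "az": 0, "claw": 1},
    {"tx": 14, "ty": 46, "tz": 0, "ax": 0, "ay": 0, "az": 0, "claw": 1},
    {"tx": 14, "ty": 46, "tz": 0, "ax": 0, "ay": 0, "az": 0, "claw": 1},
    {"tx": 14, "ty": 46, "tz": 0, "ax": 0, "ay": 0, "az": 0, "claw": 1},
    {"tx": 11, "ty": 42, "tz": 0, "ax": 0, "ay": 0, "az": 0, "claw": 1},
    {"tx": 0, "ty": 0, "tz": 0, "ax": 0, "ay": 0, "az": 0, "claw": 1},
    {"tx": 0, "ty": 0, "tz": 0, "ax": 0, "ay": 0, "az": 0, "claw": 1},
  ],
)

```text
time_s: 3.15
tcp_pos: [0.6224, 0.1111, 0.2119]
eef_rot: [180.0, 0.1, -160.6]
contact_force: [-0.2, -0.3, 0.3]
gripper_width: 0.0875
```

```bash
python3 - <<'E'
from h import *
c=cap('wrist','w2.png');s=r.get_state();print(s['time_s'],s['tcp_pos'],s['eef_rot'],s['joints'][5])
o=-c['R'].T@c['t'];print(o)
for z in (.118,.139,.182): print(proj(c,[.5595,.0895,z]))
u,v=map(int,proj(c,[.5595,.0895,.139]))
x0,y0=max(u-40,0),max(v-40,0)
t=c['image'][y0:y0+80,x0:x0+80];print(x0,y0,t.shape)
cv2.imwrite('pics/w2c.png',cv2.resize(t,(560,560),interpolation=cv2.INTER_CUBIC))
E
```

```text
3.2 [0.62208976 0.11009521 0.21172573] [ 1.79998658e+02  6.94217360e-02 -1.60659839e+02] -98.37922031575249
[0.55950581 0.08953652 0.35041552]
(np.float64(278.4743193892632), np.float64(116.3348764631354))
(np.float64(278.4690298111059), np.float64(116.33191865358691))
(np.float64(278.4540827270795), np.float64(116.32356059051641))
238 76 (80, 80, 3)
```

View pics/w2c.png

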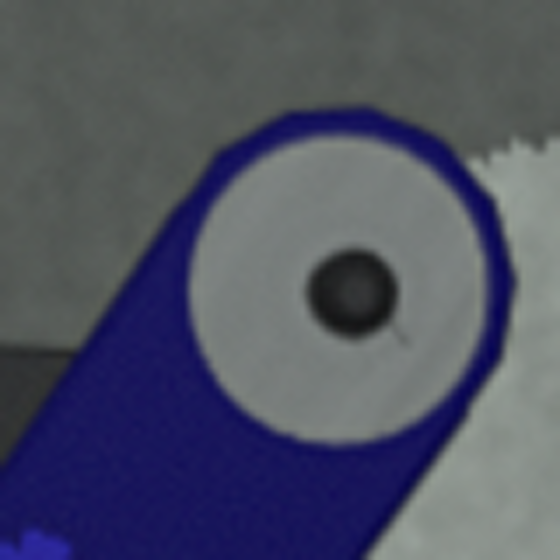

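The wrist view shows the washer centred at crop (339,288) and the rod tip at (353,293). There is a faint dark tick at (400,332). I'll boost the contrast before trusting that tick as the slot.

```bash
python3 - <<'E'
from h import *
c=pickle.load(open('pics/w2.png.pkl','rb'));print(np.nanmin(c['depth'][76:156,238:318]))
g=c['image'][92:142,262:312].astype(float).mean(2)
g=np.clip((g-90)*255/60,0,255).astype(np.uint8)
d=c['depth'][92:142,262:312]; h=.3504-d
h=np.clip((h-.11)*255/.04,0,255).astype(np.uint8)
k=cv2.resize(g,(400,400),interpolation=cv2.INTER_NEAREST);k2=cv2.resize(h,(400,400),interpolation=cv2.INTER_NEAREST)
cv2.imwrite('pics/w2e.png',np.hstack([k,k2]))
E
```

```text
0.0
```

View pics/w2e.png

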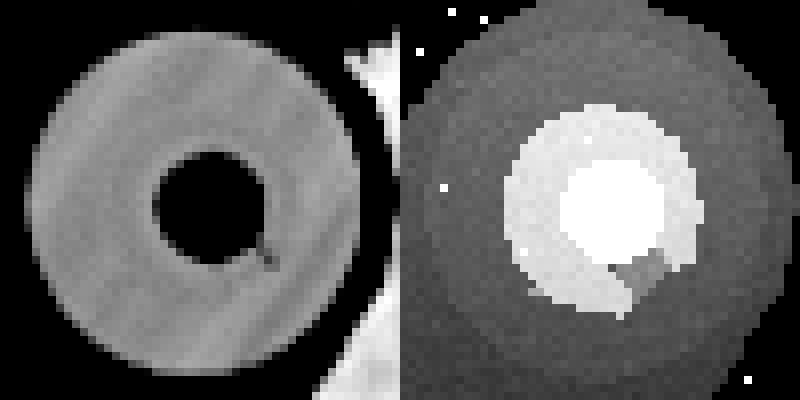

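The depth image shows the boss as a bright disc with a clear slot notch at the lower right, around (645,275). That agrees with the tick.

```bash
python3 - <<'E'
from h import *
c=pickle.load(open('pics/w2.png.pkl','rb'));P=cloud(c)
sl=(slice(92,142),slice(262,312));Q=P[sl];z=Q[...,2];print(np.unique((z[(z>.1)&(z<.3)]*500).round()/500,return_counts=True))
boss=((z>.130)).astype(np.uint8)
cs,_=cv2.findContours(boss,cv2.RETR_EXTERNAL,cv2.CHAIN_APPROX_NONE);k=max(cs,key=cv2.contourArea).reshape(-1,2).astype(float)
def fit(p):
    A=np.c_[2*p,np.ones(len(p))];x=np.linalg.lstsq(A,(p**2).sum(1),rcond=None)[0];return x[:2],np.sqrt(x[2]+x[:2]@x[:2])
p=k
for _ in range(8):
    q,R=fit(p);p=k[abs(np.linalg.norm(k-q,axis=1)-R)<1.2]
print(q,R); ctr=onplane(c,q[0]+262,q[1]+92,.139);print('boss ctr',ctr)
# washer & rod
hsv=c['image'].astype(int)[sl];g=hsv.mean(2)
e=cv2.fitEllipse(max(cv2.findContours(((g>90)|(z>.13)).astype(np.uint8)*(np.hypot(*(np.indices(g.shape)-25))<27).astype(np.uint8),cv2.RETR_EXTERNAL,cv2.CHAIN_APPROX_NONE)[0],key=cv2.contourArea));print('washer',e)
rod=(z>.15)&(z<.2);v,u=np.nonzero(rod);print('rod mean',u.mean(),v.mean(),z[rod].max(),onplane(c,262+u.mean(),92+v.mean(),.18))
print('washer ctr',onplane(c,262+22,92+25,.118))
# slot pixels: inside boss radius, below top; place rays at z=.139
v,u=np.indices(g.shape);rr=np.hypot(u-q[0],v-q[1])
s=(rr<R-.3)&(rr>3.4/7*R+.8)&(z<.132)&(z>.1);v,u=np.nonzero(s);print(np.c_[u,v,(z[s]*1e3).round()].tolist())
X=np.array([onplane(c,a+262,b+92,.139) for a,b in zip(u,v)]);d=X.mean(0)-ctr;print('slot deg',np.degrees(np.arctan2(d[1],d[0])),np.linalg.norm(d[:2]))
a=np.degrees(np.arctan2((X-ctr)[:,1],(X-ctr)[:,0]));print(np.sort(a).round())
E
```

```text
(array([0.112, 0.114, 0.116, 0.118, 0.12 , 0.124, 0.126, 0.128, 0.13 ,
       0.132, 0.136, 0.138, 0.14 , 0.16 , 0.166, 0.172, 0.174, 0.176,
       0.178, 0.18 , 0.182]), array([  4, 192, 666, 764,  18,   7,  16,   2,   1,   2,   5, 249,  78,
         1,   2,   3,  27,  34,  22,  29,  18]))
[24.72881436 25.64689776] 12.199519019692344
boss ctr [0.55864313 0.09406724 0.139     ]
washer ((23.77060890197754, 24.851694107055664), (41.503353118896484, 42.98492431640625), 2.7254762649536133)
rod mean 26.11764705882353 25.845588235294116 0.1827848530543025 [0.55868501 0.09380496 0.18      ]
washer ctr [0.5587504  0.09281537 0.118     ]
[[31.0, 31.0, 125.0], [32.0, 31.0, 130.0], [29.0, 32.0, 126.0], [30.0, 32.0, 125.0], [31.0, 32.0, 125.0], [32.0, 32.0, 126.0], [26.0, 33.0, 117.0], [27.0, 33.0, 126.0], [28.0, 33.0, 126.0], [29.0, 33.0, 125.0], [30.0, 33.0, 125.0], [31.0, 33.0, 127.0], [32.0, 33.0, 126.0], [33.0, 33.0, 126.0], [27.0, 34.0, 125.0], [28.0, 34.0, 126.0], [29.0, 34.0, 127.0], [30.0, 34.0, 124.0], [31.0, 34.0, 126.0], [32.0, 34.0, 126.0], [33.0, 34.0, 117.0], [28.0, 35.0, 125.0], [29.0, 35.0, 126.0], [30.0, 35.0, 125.0], [31.0, 35.0, 125.0], [32.0, 35.0, 118.0], [29.0, 36.0, 125.0], [30.0, 36.0, 125.0]]
slot deg 54.19330533740914 0.005202695399302878
[30. 35. 37. 40. 42. 43. 44. 45. 47. 47. 50. 51. 53. 54. 54. 56. 57. 58.
 60. 61. 62. 65. 65. 65. 69. 69. 70. 74.]
```

Emit:
step_arm(
  increments=[
    {"tx": -4, "ty": 6, "tz": 0, "ax": 0, "ay": 0, "az": 7, "claw": 1},
    {"tx": -4, "ty": 6, "tz": 0, "ax": 0, "ay": 0, "az": 7, "claw": 1},
    {"tx": -4, "ty": 6, "tz": 0, "ax": 0, "ay": 0, "az": 7, "claw": 1},
    {"tx": -5, "ty": 6, "tz": 0, "ax": 0, "ay": 0, "az": 7, "claw": 1},
    {"tx": -5, "ty": 6, "tz": 0, "ax": 0, "ay": 0, "az": 7, "claw": 1},
    {"tx": -6, "ty": 6, "tz": 0, "ax": 0, "ay": 0, "az": 7, "claw": 1},
    {"tx": -6, "ty": 6, "tz": 0, "ax": 0, "ay": 0, "az": 7, "claw": 1},
    {"tx": 0, "ty": 0, "tz": 0, "ax": 0, "ay": 0, "az": 0, "claw": 1},
    {"tx": 0, "ty": 0, "tz": 0, "ax": 0, "ay": 0, "az": 0, "claw": 1},
  ],
)

```text
time_s: 4.1
tcp_pos: [0.5882, 0.151, 0.2114]
eef_rot: [-180.0, 0.0, -111.9]
contact_force: [0.4, -0.3, -0.4]
gripper_width: 0.0878
```

```bash
cat > spin.py <<'E'
from h import *
def spin(c):
    P=cloud(c);u,v=map(int,proj(c,[.5585,.094,.139]));a,b=u-25,v-25
    Q=P[b:b+50,a:a+50];z=Q[...,2]
    k=max(cv2.findContours((z>.130).astype(np.uint8),cv2.RETR_EXTERNAL,cv2.CHAIN_APPROX_NONE)[0],key=cv2.contourArea).reshape(-1,2).astype(float)
    def fit(p):
        A=np.c_[2*p,np.ones(len(p))];x=np.linalg.lstsq(A,(p**2).sum(1),rcond=None)[0];return x[:2],np.sqrt(x[2]+x[:2]@x[:2])
    p=k
    for _ in range(8):
        q,R=fit(p);p=k[abs(np.linalg.norm(k-q,axis=1)-R)<1.2]
    ctr=onplane(c,q[0]+a,q[1]+b,.139)
    V,U=np.indices(z.shape);rr=np.hypot(U-q[0],V-q[1])
    s=(rr<R-.3)&(rr>3.4/7*R+.8)&(z<.132)&(z>.1);V,U=np.nonzero(s)
    X=np.array([onplane(c,i+a,j+b,.139) for i,j in zip(U,V)]);d=X.mean(0)-ctr
    rod=(z>.17)&(z<.19);V,U=np.nonzero(rod)
    print('boss',ctr.round(4),'R',R,'slot',np.degrees(np.arctan2(d[1],d[0])),'rod',onplane(c,a+U.mean(),b+V.mean(),.18).round(4))
E
python3 - <<'E'
from spin import *
spin(pickle.load(open('pics/w2.png.pkl','rb')))
c=cap('wrist','w3.png');s=r.get_state();print(s['time_s'],s['tcp_pos'],s['eef_rot'])
spin(c);print(-c['R'].T@c['t'])
E
```

```text
boss [0.5586 0.0941 0.139 ] R 12.199519019692307 slot 54.19330533740923 rod [0.5587 0.0939 0.18  ]
4.15 [0.58825138 0.15103932 0.2111738 ] [-1.79969828e+02  3.14206861e-02 -1.11941581e+02]
boss [0.5587 0.0942 0.139 ] R 12.288458931174064 slot 54.72157568117488 rod [0.5588 0.0939 0.18  ]
[0.56357199 0.0894797  0.35003369]
```

Emit:
step_arm(
  increments=[
    {"tx": -7, "ty": -20, "tz": 0, "ax": 0, "ay": 0, "az": 0, "claw": 1},
    {"tx": -14, "ty": -42, "tz": 0, "ax": 0, "ay": 0, "az": 0, "claw": 1},
    {"tx": -14, "ty": -42, "tz": 0, "ax": 0, "ay": 0, "az": 0, "claw": 1},
    {"tx": -14, "ty": -42, "tz": 0, "ax": 0, "ay": 0, "az": 0, "claw": 1},
    {"tx": -14, "ty": -42, "tz": 0, "ax": 0, "ay": 0, "az": 0, "claw": 1},
    {"tx": -14, "ty": -42, "tz": -10, "ax": 0, "ay": 0, "az": 0, "claw": 1},
    {"tx": -14, "ty": -42, "tz": -20, "ax": 0, "ay": 0, "az": 0, "claw": 1},
    {"tx": -14, "ty": -42, "tz": -30, "ax": 0, "ay": 0, "az": 0, "claw": 1},
    {"tx": -9, "ty": -30, "tz": -30, "ax": 0, "ay": 0, "az": 0, "claw": 1},
    {"tx": -5, "ty": -15, "tz": -20, "ax": 0, "ay": 0, "az": 0, "claw": 1},
    {"tx": 0, "ty": 0, "tz": 0, "ax": 0, "ay": 0, "az": 0, "claw": 1},
    {"tx": 0, "ty": 0, "tz": 0, "ax": 0, "ay": 0, "az": 0, "claw": 1},
  ],
)

```text
time_s: 5.35
tcp_pos: [0.4695, -0.2052, 0.1027]
eef_rot: [180.0, -0.0, -111.9]
contact_force: [0.5, 0.7, -0.1]
gripper_width: 0.0877
```

Emit:
step_arm(
  increments=[
    {"tx": -0.5, "ty": -3.1, "tz": -10, "ax": 0, "ay": 0, "az": 0, "claw": 1},
    {"tx": 0, "ty": 0, "tz": -20, "ax": 0, "ay": 0, "az": 0, "claw": 0},
    {"tx": 0, "ty": 0, "tz": -17, "ax": 0, "ay": 0, "az": 0, "claw": 0},
    {"tx": 0, "ty": 0, "tz": -10, "ax": 0, "ay": 0, "az": 0, "claw": 0},
    {"tx": 0, "ty": 0, "tz": 0, "ax": 0, "ay": 0, "az": 0, "claw": 0},
    {"tx": 0, "ty": 0, "tz": 0, "ax": 0, "ay": 0, "az": 0, "claw": 0},
    {"tx": 0, "ty": 0, "tz": 0, "ax": 0, "ay": 0, "az": 0, "claw": 0},
  ],
  newtons=20,
)

```text
time_s: 6.05
tcp_pos: [0.4702, -0.2073, 0.0464]
eef_rot: [-179.9, 0.0, -111.7]
contact_force: [-0.1, -0.2, -0.5]
gripper_width: 0.0463
```

```bash
python3 -c "
from h import *
print(r.get_state())"
```

```text
{'time_s': 6.05, 'joints': array([-1.87336294e+00,  1.83641324e+01, -3.34458884e+01,  1.43755968e-02,
       -3.80993044e+01, -1.98118650e+01]), 'qd': array([-0.11693259, -0.23334756, -0.14350704, -0.09284337,  0.11528644,
        0.0310608 ]), 'joint_torque': array([ 3.98138759e-02, -4.47520959e+01,  1.91325134e+01,  4.57410246e+00,
        2.20696231e-03, -2.36971704e-03]), 'tcp_pos': array([ 0.47024683, -0.20733901,  0.04637839]), 'eef_rot': array([-1.79911681e+02,  2.23704116e-02, -1.11673905e+02]), 'contact_force': array([-0.14411236, -0.24812537, -0.45600075]), 'moment': array([ 0.03818148,  0.04722015, -0.01821839]), 'gripper_width': 0.046254529546291445}
```

Emit:
step_arm(
  increments=[
    {"tx": -1.2, "ty": -1.0, "tz": -0.5, "ax": 0, "ay": 0, "az": 0, "claw": 0},
    {"tx": 0, "ty": 0, "tz": 0, "ax": 0, "ay": 0, "az": 0, "claw": 0},
    {"tx": 0, "ty": 0, "tz": 0, "ax": 0, "ay": 0, "az": 0, "claw": -0.55},
    {"tx": 0, "ty": 0, "tz": 0, "ax": 0, "ay": 0, "az": 0, "claw": -0.7},
    {"tx": 0, "ty": 0, "tz": 0, "ax": 0, "ay": 0, "az": 0, "claw": -0.7},
    {"tx": 0, "ty": 0, "tz": 0, "ax": 0, "ay": 0, "az": 0, "claw": -0.7},
    {"tx": 0, "ty": 0, "tz": 0, "ax": 0, "ay": 0, "az": 0, "claw": -0.7},
    {"tx": 0, "ty": 0, "tz": 0, "ax": 0, "ay": 0, "az": 0, "claw": -0.7},
    {"tx": 0, "ty": 0, "tz": 0, "ax": 0, "ay": 0, "az": 0, "claw": -0.7},
  ],
  newtons=25,
)

```text
time_s: 6.95
tcp_pos: [0.4682, -0.2084, 0.045]
eef_rot: [180.0, -0.0, -111.7]
contact_force: [0.5, -0.1, 0.2]
gripper_width: 0.0218
```

Emit:
step_arm(
  increments=[
    {"tx": 0, "ty": 0, "tz": 10, "ax": 0, "ay": 0, "az": 0, "claw": -0.7},
    {"tx": 0, "ty": 0, "tz": 30, "ax": 0, "ay": 0, "az": 0, "claw": -0.7},
    {"tx": 0, "ty": 0, "tz": 40, "ax": 0, "ay": 0, "az": 0, "claw": -0.7},
    {"tx": 0, "ty": 0, "tz": 40, "ax": 0, "ay": 0, "az": 0, "claw": -0.7},
    {"tx": 0, "ty": 0, "tz": 40, "ax": 0, "ay": 0, "az": 0, "claw": -0.7},
    {"tx": 10, "ty": 32, "tz": 30, "ax": 0, "ay": 0, "az": 5, "claw": -0.7},
    {"tx": 12, "ty": 40, "tz": 17, "ax": 0, "ay": 0, "az": 7, "claw": -0.7},
    {"tx": 12, "ty": 40, "tz": 0, "ax": 0, "ay": 0, "az": 7, "claw": -0.7},
    {"tx": 12, "ty": 40, "tz": 0, "ax": 0, "ay": 0, "az": 7, "claw": -0.7},
    {"tx": 12, "ty": 40, "tz": 0, "ax": 0, "ay": 0, "az": 7, "claw": -0.7},
    {"tx": 12, "ty": 40, "tz": 0, "ax": 0, "ay": 0, "az": 7, "claw": -0.7},
    {"tx": 10, "ty": 35, "tz": 0, "ax": 0, "ay": 0, "az": 6, "claw": -0.7},
  ],
  newtons=25,
)

```text
time_s: 8.15
tcp_pos: [0.5483, 0.0605, 0.2529]
eef_rot: [-180.0, 0.0, -65.4]
contact_force: [0.7, -0.7, -1.2]
gripper_width: 0.0216
```

Emit:
step_arm(
  increments=[
    {"tx": 8, "ty": 25, "tz": 0, "ax": 0, "ay": 0, "az": 4, "claw": -0.7},
    {"tx": 2.5, "ty": 10.4, "tz": 0, "ax": 0, "ay": 0, "az": 0, "claw": -0.7},
    {"tx": 0, "ty": 0, "tz": 0, "ax": 0, "ay": 0, "az": 0, "claw": -0.7},
    {"tx": 0, "ty": 0, "tz": 0, "ax": 0, "ay": 0, "az": 0, "claw": -0.7},
  ],
  newtons=25,
)

```text
time_s: 8.55
tcp_pos: [0.5583, 0.0934, 0.2522]
eef_rot: [180.0, 0.0, -61.8]
contact_force: [0.0, -0.1, -1.3]
gripper_width: 0.0214
```

```bash
python3 - <<'E'
from h import *
p=[];
for i in range(4):
    c=cap('scene','s4.png') if i<1 else cap('side','d4.png'); s=r.get_state();p.append(s['tcp_pos'])
print(s['time_s'],np.round(p,4),s['eef_rot'],s['contact_force'],s['moment'])
t=[]
for n in ('s4','d4'):
    c=pickle.load(open(f'pics/{n}.png.pkl','rb'));u,v=map(int,proj(c,[.5587,.094,.2]))
    t.append(cv2.resize(c['image'][v-35:v+35,u-35:u+35],(400,400),interpolation=cv2.INTER_CUBIC));print(u-35,v-35)
cv2.imwrite('pics/v4.png',np.hstack(t))
E
```

```text
8.75 [[0.5583 0.0931 0.2523]
 [0.5584 0.093  0.2523]
 [0.5585 0.093  0.2523]
 [0.5585 0.093  0.2523]] [-1.79986877e+02  2.32782600e-03 -6.17903836e+01] [0.40018733 0.51926665 0.08617512] [0.00699475 0.12254765 0.03466469]
275 98
213 102
```

View pics/v4.png

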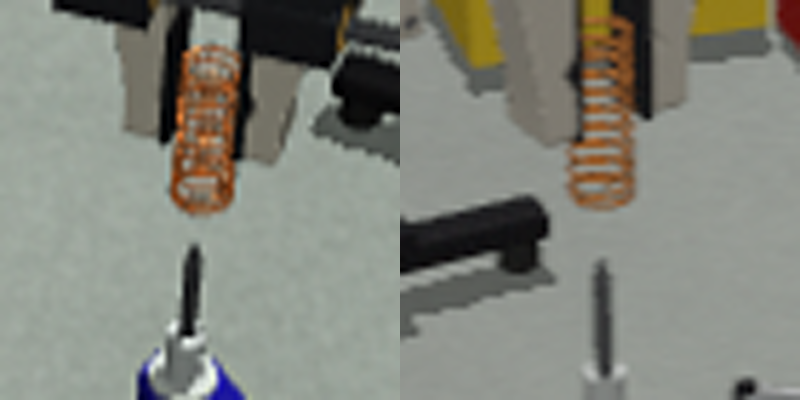

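Both views show the spring hanging upright just above the rod tip, within about 1–1.5 mm of its axis. I'll quantify that before lowering.

```bash
python3 - <<'E'
from h import *
A=[];B=[]
for n in ('s4','d4'):
    c=pickle.load(open(f'pics/{n}.png.pkl','rb'));im=c['image'].astype(int);hsv=cv2.cvtColor(c['image'],cv2.COLOR_BGR2HSV)
    f=lambda z:proj(c,[.5587,.094,z])
    org=(hsv[...,0]<20)&(hsv[...,1]>100)
    es=[];er=[]
    for v in range(int(f(.208)[1])-25,int(f(.208)[1])+8):
        z=np.interp(-v,[-f(.1)[1],-f(.3)[1]],[.1,.3]);ua=f(z)[0]
        u0=int(ua)-14;col=np.nonzero(org[v,u0:u0+29])[0]
        if len(col)>3 and z<.232 and z>.212: es.append((u0+(col.min()+col.max())/2-ua,col.max()-col.min()))
    for v in range(int(f(.175)[1]),int(f(.145)[1])):
        z=np.interp(-v,[-f(.1)[1],-f(.3)[1]],[.1,.3]);ua=f(z)[0];u0=int(ua)-7
        w=np.clip(125-im[v,u0:u0+15].mean(1),0,None);er.append((w*np.arange(u0,u0+15)).sum()/w.sum()-ua)
    d=np.median([e[0] for e in es])-np.median(er);px=c['fx']/(c['R']@[.5587,.094,.2]+c['t'])[2]
    print(n,np.round(es,1).tolist(),np.round(er,1),'off mm',d/px*1e3);A.append(c['R'][0,:2]);B.append(d/px*1e3)
print(np.linalg.solve(np.array(A),B))
E
```

```text
s4 [[-1.0, 11.0], [-0.9, 9.0], [-0.8, 9.0], [-0.7, 9.0], [-0.6, 9.0], [-0.5, 9.0], [-0.9, 10.0], [-0.8, 10.0]] [-0.8 -0.8 -0.9 -0.9 -0.8 -0.8 -0.7 -0.7 -0.7 -0.6 -0.6] off mm -0.08401128321271176
d4 [[1.5, 9.0], [1.0, 8.0], [0.4, 7.0], [0.4, 7.0], [-0.1, 6.0], [-0.7, 9.0]] [-1.  -1.  -1.  -1.  -1.1 -0.9 -1.  -1.  -0.9 -0.9 -1.  -1.  -1. ] off mm 2.592689386570874
[ 2.29133255 -2.27176111]
```

Emit:
step_arm(
  increments=[
    {"tx": 0, "ty": 0.8, "tz": 0, "ax": 0, "ay": 0, "az": 0, "claw": -0.7},
    {"tx": 0, "ty": 0, "tz": -10, "ax": 0, "ay": 0, "az": 0, "claw": -0.7},
    {"tx": 0, "ty": 0, "tz": -12, "ax": 0, "ay": 0, "az": 0, "claw": -0.7},
    {"tx": 0, "ty": 0, "tz": -8, "ax": 0, "ay": 0, "az": 0, "claw": -0.7},
    {"tx": 0, "ty": 0, "tz": -5, "ax": 0, "ay": 0, "az": 0, "claw": -0.7},
    {"tx": 0, "ty": 0, "tz": 0, "ax": 0, "ay": 0, "az": 0, "claw": -0.7},
    {"tx": 0, "ty": 0, "tz": 0, "ax": 0, "ay": 0, "az": 0, "claw": -0.7},
  ],
  newtons=25,
)

```text
time_s: 9.45
tcp_pos: [0.5589, 0.0948, 0.217]
eef_rot: [180.0, -0.0, -61.7]
contact_force: [0.7, 0.1, -1.0]
gripper_width: 0.0215
```

Emit:
step_arm(
  increments=[
    {"tx": 0, "ty": -0.6, "tz": -8, "ax": 0, "ay": 0, "az": 0, "claw": -0.7},
    {"tx": 0, "ty": 0, "tz": -8, "ax": 0, "ay": 0, "az": 0, "claw": -0.7},
    {"tx": 0, "ty": 0, "tz": -5, "ax": 0, "ay": 0, "az": 0, "claw": -0.7},
    {"tx": 0, "ty": 0, "tz": 0, "ax": 0, "ay": 0, "az": 0, "claw": -0.7},
    {"tx": 0, "ty": 0, "tz": 0, "ax": 0, "ay": 0, "az": 0, "claw": -0.7},
    {"tx": 0, "ty": 0, "tz": 0, "ax": 0, "ay": 0, "az": 0, "claw": -0.7},
  ],
  newtons=25,
)

```text
time_s: 10.05
tcp_pos: [0.559, 0.0942, 0.1963]
eef_rot: [-180.0, -0.0, -61.7]
contact_force: [0.0, 0.3, -0.4]
gripper_width: 0.0217
```

```bash
cat > st.py <<'E'
from h import *
import sys
p=[];f=[];m=[]
for i in range(int(sys.argv[1]) if len(sys.argv)>1 else 4):
    optics.capture('scene');s=r.get_state();p.append(s['tcp_pos']);f.append(s['contact_force']);m.append(s['moment'])
print(round(s['time_s'],2),'p',np.mean(p,0).round(4),'f',np.mean(f,0).round(2),np.std(f,0).round(2),'m',np.mean(m,0).round(3),'yaw',s['eef_rot'][2].round(1),'w',s['gripper_width'].round(4))
E
python3 st.py
```

```text
Traceback (most recent call last):
  File "st.py", line 6, in <module>
    print(round(s['time_s'],2),'p',np.mean(p,0).round(4),'f',np.mean(f,0).round(2),np.std(f,0).round(2),'m',np.mean(m,0).round(3),'yaw',s['eef_rot'][2].round(1),'w',s['gripper_width'].round(4))
                                                                                                                                                                     ^^^^^^^^^^^^^^^^^^^^^^^^
AttributeError: 'float' object has no attribute 'round'
```

Emit:
step_arm(
  increments=[
    {"tx": 0, "ty": 0, "tz": -6, "ax": 0, "ay": 0, "az": 0, "claw": -0.7},
    {"tx": 0, "ty": 0, "tz": -4, "ax": 0, "ay": 0, "az": 0, "claw": -0.7},
    {"tx": 0, "ty": 0, "tz": -3, "ax": 0, "ay": 0, "az": 0, "claw": -0.7},
    {"tx": 0, "ty": 0, "tz": -3, "ax": 0, "ay": 0, "az": 0, "claw": -0.7},
    {"tx": 0, "ty": 0, "tz": 0, "ax": 0, "ay": 0, "az": 0, "claw": -0.7},
    {"tx": 0, "ty": 0, "tz": 0, "ax": 0, "ay": 0, "az": 0, "claw": -0.7},
  ],
  newtons=25,
)

```text
time_s: 10.85
tcp_pos: [0.5588, 0.0942, 0.18]
eef_rot: [180.0, -0.0, -61.7]
contact_force: [-1.0, 0.3, 0.3]
gripper_width: 0.0218
```

```bash
sed -i "s/s\['gripper_width'\].round(4)/round(s['gripper_width'],4)/" st.py; python3 st.py
```

```text
11.05 p [0.5589 0.0942 0.1802] f [ 0.15 -0.07 -0.62] [0.5  0.27 0.68] m [-0.022  0.12  -0.022] yaw -61.7 w 0.0216
```

Emit:
step_arm(
  increments=[
    {"tx": 0, "ty": 0, "tz": -3, "ax": 0, "ay": 0, "az": 0, "claw": -0.7},
    {"tx": 0, "ty": 0, "tz": -3, "ax": 0, "ay": 0, "az": 0, "claw": -0.7},
    {"tx": 0, "ty": 0, "tz": -3, "ax": 0, "ay": 0, "az": 0, "claw": -0.7},
    {"tx": 0, "ty": 0, "tz": -2, "ax": 0, "ay": 0, "az": 0, "claw": -0.7},
    {"tx": 0, "ty": 0, "tz": 0, "ax": 0, "ay": 0, "az": 0, "claw": -0.7},
    {"tx": 0, "ty": 0, "tz": 0, "ax": 0, "ay": 0, "az": 0, "claw": -0.7},
  ],
  newtons=25,
)

```text
time_s: 11.65
tcp_pos: [0.5588, 0.0942, 0.1692]
eef_rot: [-180.0, -0.0, -61.7]
contact_force: [-0.4, 0.8, 0.7]
gripper_width: 0.0215
```

```bash
python3 st.py
```

```text
11.85 p [0.5588 0.0942 0.1692] f [-0.47 -0.21  1.42] [0.59 0.43 0.59] m [-0.061  0.34  -0.016] yaw -61.7 w 0.0218
```

Emit:
step_arm(
  increments=[
    {"tx": 0, "ty": 0, "tz": 0, "ax": 0, "ay": 0, "az": -4, "claw": -0.7},
    {"tx": 0, "ty": 0, "tz": 0, "ax": 0, "ay": 0, "az": -4, "claw": -0.7},
    {"tx": 0, "ty": 0, "tz": 0, "ax": 0, "ay": 0, "az": -4, "claw": -0.7},
    {"tx": 0, "ty": 0, "tz": 0, "ax": 0, "ay": 0, "az": -4, "claw": -0.7},
    {"tx": 0, "ty": 0, "tz": 0, "ax": 0, "ay": 0, "az": -4, "claw": -0.7},
    {"tx": 0, "ty": 0, "tz": 0, "ax": 0, "ay": 0, "az": 0, "claw": -0.7},
    {"tx": 0, "ty": 0, "tz": 0, "ax": 0, "ay": 0, "az": 0, "claw": -0.7},
  ],
  newtons=25,
)

```text
time_s: 12.55
tcp_pos: [0.5588, 0.0943, 0.1691]
eef_rot: [-180.0, 0.0, -81.6]
contact_force: [-1.9, 0.4, 2.2]
gripper_width: 0.0219
```

```bash
python3 st.py
```

```text
12.75 p [0.5588 0.0943 0.1691] f [-0.63  1.71  1.62] [0.7  0.33 0.13] m [0.523 0.423 0.029] yaw -81.6 w 0.0219
```

Emit:
step_arm(
  increments=[
    {"tx": 0, "ty": 0, "tz": 0, "ax": 0, "ay": 0, "az": -4, "claw": -0.7},
    {"tx": 0, "ty": 0, "tz": 0, "ax": 0, "ay": 0, "az": -4, "claw": -0.7},
    {"tx": 0, "ty": 0, "tz": 0, "ax": 0, "ay": 0, "az": 0, "claw": -0.7},
    {"tx": 0, "ty": 0, "tz": 0, "ax": 0, "ay": 0, "az": 0, "claw": -0.7},
  ],
  newtons=25,
)

```text
time_s: 13.15
tcp_pos: [0.5588, 0.0939, 0.1689]
eef_rot: [180.0, -0.0, -89.6]
contact_force: [1.1, -0.9, -0.5]
gripper_width: 0.022
```

```bash
python3 st.py 6
```

```text
13.45 p [0.5587 0.094  0.1689] f [ 0.89 -1.01 -0.07] [0.64 0.58 0.59] m [-0.362 -0.138 -0.013] yaw -89.7 w 0.0218
```

Emit:
step_arm(
  increments=[
    {"tx": 0, "ty": 0, "tz": 0, "ax": 0, "ay": 0, "az": -4, "claw": -0.7},
    {"tx": 0, "ty": 0, "tz": 0, "ax": 0, "ay": 0, "az": -4, "claw": -0.7},
    {"tx": 0, "ty": 0, "tz": 0, "ax": 0, "ay": 0, "az": 0, "claw": -0.7},
    {"tx": 0, "ty": 0, "tz": 0, "ax": 0, "ay": 0, "az": 0, "claw": -0.7},
  ],
  newtons=25,
)

```text
time_s: 13.85
tcp_pos: [0.5587, 0.0942, 0.1689]
eef_rot: [180.0, 0.0, -97.6]
contact_force: [-0.4, 0.1, -0.1]
gripper_width: 0.0217
```

```bash
python3 st.py 6
```

```text
14.15 p [0.5587 0.0942 0.169 ] f [ 0.    0.05 -0.56] [0.47 0.54 0.25] m [ 0.016  0.085 -0.02 ] yaw -97.7 w 0.0218
```

Emit:
step_arm(
  increments=[
    {"tx": 0, "ty": 0, "tz": -1.5, "ax": 0, "ay": 0, "az": 0, "claw": -0.7},
    {"tx": 0, "ty": 0, "tz": -1.5, "ax": 0, "ay": 0, "az": 0, "claw": -0.7},
    {"tx": 0, "ty": 0, "tz": 0, "ax": 0, "ay": 0, "az": 0, "claw": -0.7},
    {"tx": 0, "ty": 0, "tz": 0, "ax": 0, "ay": 0, "az": 0, "claw": -0.7},
  ],
  newtons=25,
)

```text
time_s: 14.55
tcp_pos: [0.5587, 0.0941, 0.1659]
eef_rot: [180.0, -0.0, -97.7]
contact_force: [0.3, 0.4, -0.5]
gripper_width: 0.0217
```

```bash
python3 st.py 4
```

```text
14.75 p [0.5588 0.0942 0.166 ] f [-0.12  0.53 -1.45] [0.27 0.29 0.32] m [0.016 0.105 0.01 ] yaw -97.7 w 0.0215
```

Emit:
step_arm(
  increments=[
    {"tx": 0, "ty": 0, "tz": -1.5, "ax": 0, "ay": 0, "az": 0, "claw": -0.7},
    {"tx": 0, "ty": 0, "tz": -1.5, "ax": 0, "ay": 0, "az": 0, "claw": -0.7},
    {"tx": 0, "ty": 0, "tz": -1.5, "ax": 0, "ay": 0, "az": 0, "claw": -0.7},
    {"tx": 0, "ty": 0, "tz": -1, "ax": 0, "ay": 0, "az": 0, "claw": -0.7},
    {"tx": 0, "ty": 0, "tz": 0, "ax": 0, "ay": 0, "az": 0, "claw": -0.7},
    {"tx": 0, "ty": 0, "tz": 0, "ax": 0, "ay": 0, "az": 0, "claw": -0.7},
  ],
  newtons=25,
)

```text
time_s: 15.35
tcp_pos: [0.5589, 0.0942, 0.1607]
eef_rot: [-180.0, 0.0, -97.7]
contact_force: [-0.8, 0.0, 2.0]
gripper_width: 0.0221
```

```bash
python3 st.py 4
```

```text
15.55 p [0.5589 0.0942 0.1607] f [-0.89 -0.19  2.64] [0.39 0.74 0.28] m [0.057 0.349 0.026] yaw -97.7 w 0.0213
```

Emit:
step_arm(
  increments=[
    {"tx": 0, "ty": 0, "tz": -1, "ax": 0, "ay": 0, "az": 0, "claw": -0.7},
    {"tx": 0, "ty": 0, "tz": 1.5, "ax": 0, "ay": 0, "az": 0, "claw": -0.7},
    {"tx": 0, "ty": 0, "tz": 1.5, "ax": 0, "ay": 0, "az": 0, "claw": -0.7},
    {"tx": 0, "ty": 0, "tz": 0, "ax": 0, "ay": 0, "az": 0, "claw": -0.7},
    {"tx": 0, "ty": 0, "tz": 0, "ax": 0, "ay": 0, "az": 0, "claw": -0.5},
    {"tx": 0, "ty": 0, "tz": 0, "ax": 0, "ay": 0, "az": 0, "claw": -0.3},
    {"tx": 0, "ty": 0, "tz": 0, "ax": 0, "ay": 0, "az": 0, "claw": 0},
    {"tx": 0, "ty": 0, "tz": 0, "ax": 0, "ay": 0, "az": 0, "claw": 0},
    {"tx": 0, "ty": 0, "tz": 0, "ax": 0, "ay": 0, "az": 0, "claw": 0},
    {"tx": 0, "ty": 0, "tz": 0, "ax": 0, "ay": 0, "az": 0, "claw": 0},
  ],
)

```text
time_s: 16.55
tcp_pos: [0.5587, 0.0942, 0.1624]
eef_rot: [180.0, -0.0, -97.7]
contact_force: [0.7, -0.0, -0.8]
gripper_width: 0.0433
```

Emit:
step_arm(
  increments=[
    {"tx": 0, "ty": 0, "tz": 10, "ax": 0, "ay": 0, "az": 0, "claw": 0},
    {"tx": 0, "ty": 0, "tz": 25, "ax": 0, "ay": 0, "az": 0, "claw": 0},
    {"tx": 0, "ty": 0, "tz": 30, "ax": 0, "ay": 0, "az": 0, "claw": 0},
    {"tx": 0, "ty": 0, "tz": 30, "ax": 0, "ay": 0, "az": 0, "claw": 0},
    {"tx": 0, "ty": 0, "tz": 0, "ax": 0, "ay": 0, "az": 0, "claw": 0},
  ],
)

```text
time_s: 17.05
tcp_pos: [0.5609, 0.0947, 0.263]
eef_rot: [-179.6, 0.2, -97.7]
contact_force: [0.4, -0.2, -0.2]
gripper_width: 0.0441
```

```bash
python3 - <<'E'
from h import *
t=[]
for n in ('scene','side'):
    c=cap(n,n+'5.png');u,v=map(int,proj(c,[.5587,.094,.15]))
    t.append(cv2.resize(c['image'][v-30:v+30,u-30:u+30],(400,400),interpolation=cv2.INTER_CUBIC))
    m=cv2.cvtColor(c['image'],cv2.COLOR_BGR2HSV);m=(m[...,0]<20)&(m[...,1]>100);P=cloud(c)[v-30:v+30,u-30:u+30][m[v-30:v+30,u-30:u+30]]
    P=P[(P[:,2]>.1)&(np.hypot(P[:,0]-.5587,P[:,1]-.094)<.02)];print(n,len(P),np.percentile(P[:,2],[0,2,50,98,100]).round(4),P.mean(0).round(4))
cv2.imwrite('pics/v5.png',np.hstack(t));s=r.get_state();print(s['time_s'],s['tcp_pos'],s['contact_force'])
E
```

```text
scene 183 [0.1164 0.1173 0.1478 0.1749 0.1765] [0.5611 0.0906 0.1475]
side 170 [0.1161 0.1179 0.1508 0.174  0.1748] [0.5578 0.089  0.1492]
17.15 [0.55898025 0.09435908 0.25880858] [-0.68021955  0.25024319 -0.70269072]
```

View pics/v5.png

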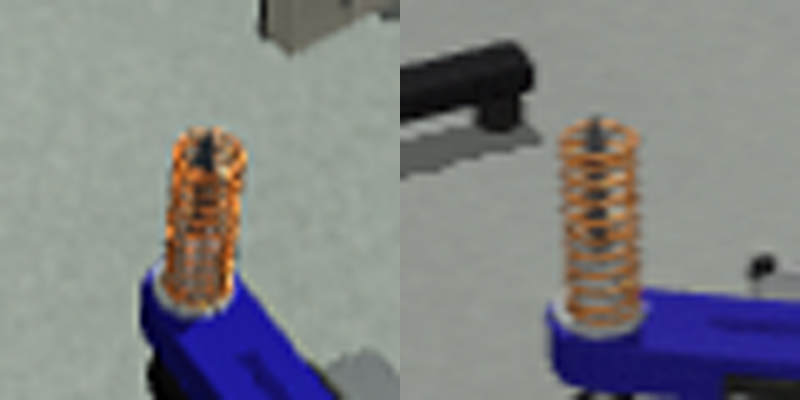

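Both views show the spring upright on the spindle with its bottom coil on the washer. It spans z 0.117–0.175, and 0.118–0.176 is expected. The gripper is clear above.

```bash
python3 -c "
from h import *
for n,q in (('scene',((224,211),(209,303),(293,303))),('side',((213,274),(311,347),(362,283)))):
    a=pickle.load(open(f'pics/{n}0.png.pkl','rb'))['image'].astype(int);b=pickle.load(open(f'pics/{n}5.png.pkl','rb'))['image'].astype(int)
    print(n,[round(abs(a-b)[v-15:v+15,u-15:u+15].mean(),1) for u,v in q])
r.close_job();print(r.get_state()['time_s'])"
```

```text
scene [np.float64(19.2), np.float64(11.8), np.float64(5.9)]
side [np.float64(18.1), np.float64(8.3), np.float64(5.2)]
the job is handed in; nothing more can be done
the job is handed in; nothing more can be done
```

The spring is home on the washer and standing upright on the spindle. I let go of it, and the gripper was about 60 mm clear above when I handed the job in at about 17 s.

- **Threading:** I gripped the spring on its stiff upper part. The wrist camera gave the tail at about 4° and the slot at about 54°, so I turned the spring 50° before lowering it. The tail went into the slot at the first try. It met the step with about 2 N, and a clockwise twist let it drop into the lower leg. It then seated at the washer's height with about 3–4 N, and I never pressed harder than that by my readings.
- **Last checks:** Depth from both cameras puts the spring from z = 0.117 to 0.175 m, against 0.118 to 0.176 m expected, and the last picture shows it upright around the rod. The camera centres differ by 3–5 mm from the wrist-measured axis. I put this down to those cameras seeing only the near side of the coils, plus their calibration error.
- **What disagreed:** The tail dropped after 28–36° of twist, less than the 45° stated. I take this as play in the two slot legs, since it then went down freely.
- **Not confirmed:** A pixel comparison around the knob, reel and pot showed brightness changes of 5–19 grey levels. I think these are the arm's shadows, but I did not measure their positions again. I planned the moves to pass well clear of all three, and no contact force showed in the readings near them.

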